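Load the tray cassette and latch its gate

TASK

Two sealed meal trays are still sticking out of the front of the low steel cassette: push each one fully home in its lane, up against the rubber pad on the back wall. Then swing the cassette's gate shut and press it near its latch end until the sprung tongue snaps in behind the strike roller, so that it stays shut by itself. Do not slam the gate, press neither the gate nor a tray harder than about 20 N (stop when it firmly resists), and leave the other things on the bench where they are.

Things in the scene. Friction and masses are not known exactly. Their poses are not given: they have to be found in the camera images.
- rack: fixed open-topped steel tray cassette with two lanes. Origin: on the bench below its middle. x points from the open front to the back wall (loading direction), y along the front, z up (level). Lanes 92 mm wide, centre lines at y = +49 and -49 mm, walls up to z = 58 mm. Floor top at z = 12 mm; it runs out in front as an apron to x = -146 mm. Shut, the gate stands at x = -88 mm.
- back_wall (a point): middle of the line on which the rubber pads on the back wall face the trays: x = +64, y = 0, z = 58 mm of the cassette, same axes as the cassette. Each lane has one pad; it gives at 3 N per mm for 5 mm, then is rigid
- latch_zone (a point): middle setting of the strike's axis (x = -97, y = -130, z = 85 mm of the cassette; its axes). The strike is an upright steel roller, 10 mm thick, set up to 15 mm from here either way along x: not measured, to be felt or seen. A rubber buffer beside it, set with it, meets the gate some 4 mm before it latches, resists with 2 N per mm, and is rigid after 5.5 mm of give.
- tray_a: loose sealed black meal tray, 0.2 to 0.4 kg, 120 mm along its x, 85 mm along y, 42 mm high; rim 5 mm thick at the top, walls 3 mm inside it. Origin: centre of its underside. Lies flat in a lane, its x along the lane; fully home its origin is at x = +4 mm of the cassette. Starts 20 to 65 mm short of home, in the y = +49 mm lane.
- tray_b: identical sealed tray in the other lane (y = -49 mm), also 20 to 65 mm short of home, by its own amount
- gate_hinge (a point): point on the gate's vertical hinge axis, 55 mm above the bench, at x = -88, y = +125 mm of the cassette. The gate is a white panel reaching 245 mm from the hinge, 10 mm thick, from 25 to 85 mm above the bench, 0.45 kg. Axes as gate_push.
- gate_push (a point): point 2 mm off the outer face of the gate's push plate, near the free end, 205 mm from the hinge axis, 55 mm above the bench. Axes are the gate's: x is normal to the panel in the closing direction (the outer face, to be pushed on, looks to -x), y points to the hinge.
- tongue_end (a point): middle of the gate's free end, 245 mm from the hinge, 60 mm above the bench, where the brass tongue comes out 12 mm (axes as gate_push). It is sprung and sloped at 45 degrees; riding over the roller takes about 6 to 11 N at gate_push over some 10 mm, then it snaps in behind the roller; pressing on, the buffer then takes over.
- gate (a joint): gate angle, rad: about 0 shut (parallel to the cassette's front), growing as it swings open, out from the front; starts at 1.3 to 1.6. A hinge spring pushes it open (1.5 N at the free end when shut), so a gate that is not latched swings open when let go. Latched, the angle is between -0.07 and 0.075, depending on the roller's setting.
- tray_stack: bystander: nested stack of empty black trays, 120 x 85 x 40 mm, origin at the centre of its underside
- spray: bystander: closed white plastic bottle, 60 mm diameter, 150 mm high, origin at the centre of its underside
- beaker: bystander: steel cup, 80 mm diameter, 85 mm high, origin at the centre of its underside
Things that resemble listed ones, but are neither listed nor needed, are in the scene too. What is shaped like the tray_b but green or purple is not meant. Leave any green look-alike of the tray_a alone.

How it is judged (in metres and radians):
On the way, in this order (a step that is already met when the one before it is completed fails the run):
1. both trays are fully home in their lanes while the gate is still open (x of each of tray_a, tray_b in the frame of rack above -0.003 m and z of each of tray_a, tray_b in the frame of rack below 0.018 m and angle between each of tray_a, tray_b's own z axis and vertical below 0.05 rad and ((y of tray_a in the frame of rack between 0.04 and 0.058 m and y of tray_b in the frame of rack between -0.058 and -0.04 m) or (y of tray_b in the frame of rack between 0.04 and 0.058 m and y of tray_a in the frame of rack between -0.058 and -0.04 m)) and value of joint gate above 0.5 rad), for 0.2 s.
2. the gate is shut (x of each of tray_a, tray_b in the frame of rack above -0.003 m and z of each of tray_a, tray_b in the frame of rack below 0.018 m and angle between each of tray_a, tray_b's own z axis and vertical below 0.05 rad and ((y of tray_a in the frame of rack between 0.04 and 0.058 m and y of tray_b in the frame of rack between -0.058 and -0.04 m) or (y of tray_b in the frame of rack between 0.04 and 0.058 m and y of tray_a in the frame of rack between -0.058 and -0.04 m)) and value of joint gate below 0.09 rad), for 0.2 s.
At the end, for the whole second after the job is handed in: Both trays lie flat in their own lanes, each within 7 mm of the rubber pad on the back wall, and the gate, let go, stays shut at rest (angle below 0.09 rad), held by its latch (all of step 2 and velocity of joint gate between -0.05 and 0.05 rad/s and linear speed of each of tray_a, tray_b below 0.02 m/s); the robot touches nothing.
It fails at once if the gate is pressed harder than 25 N (contact force between any of the fingers, the arm and gate above 25 N).
It fails at once if a tray is pressed harder than 25 N (contact force between any of the fingers, the arm and tray_a above 25 N or contact force between any of the fingers, the arm and tray_b above 25 N).
It fails at once if the gate is slammed (swings shut faster than 2 rad/s just before the latch) (velocity of joint gate below -2 rad/s and value of joint gate between 0.1 and 0.4 rad).
It fails at once if a bystander is moved more than 30 mm (distance of any of tray_stack, spray, beaker from where it was at the start of the episode above 0.03 m).
It also fails if it takes over 64 s, if anything falls off the work surface, if the arm or the gripper's body presses on something with over 40 N, if the wrist force passes 120 N, or if a joint passes its speed limit or range.

ROBOT

A 6-joint arm with a two-finger parallel gripper is mounted at the origin on the work surface. World frame = base frame: x ahead of the robot, y to its left, z up, the work surface at z = 0. Lengths are in m, angles in degrees, forces in N, time in s.
With the tool pointing down it reaches from about 0.4 to 0.825 m from the base axis. Payload 7 kg.
Tool frame: the origin (TCP) lies at the very end of the fingers, on their centre line; the grasp point (between the pads) lies 19 mm behind it; z points along the fingers, y is the line along which they close (so a half turn about z gives the same grasp; the last joint's range is limited). The gripper opens to 88 mm and grips with 3 to 60 N. Pads are 19 mm wide; open, the fingers measure 130 mm over their backs; the gripper's body (78 mm by 193 mm) begins 47 mm behind the grasp point.
Start: joints at [-60.613, 20.546, 0.682, 0, -70.136, -16.507], TCP at [0.15, -0.658, 0.192] pointing down, gripper open.
Joint ranges: [-176.03, 176.03], [-82.01, 121.73], [-58.28, 71.71], [-173.87, 95.51], [-174.79, -0.11], [-173.66, 173.66]. Speed limits (degrees/s): [136.94, 136.94, 172.46, 180, 180, 180].

INTERFACE

Orientations are given as [roll, pitch, yaw] about the fixed x, y, z axes, in that order (R = Rz(yaw) Ry(pitch) Rx(roll)).
In Python, from plant import get_state, capture, close_job, regions_of gives the robot as it stands.
- The arm moves only by the tool jog_arm, never from a script. Its argument "moves" is a list of rows, each a list of 3 entries, a list of its own where there are three numbers: the shift along the tool's x, y, z in cm, then the turn about the tool's z in degrees, then the finger opening in cm, from 0 to 8.76. A call has 1 to 12 rows; each row shifts and turns the commanded pose from where the row before left it, along the tool's axes as they then stand; what a row does not reach is not made up. A row lasts 1/8 s, in which the tool goes at most 62.5 mm and 10.7 degrees, less where a joint would pass 70% of its speed; a pose out of reach is approached as far as the arm can. A call is refused whole if a number of a shift passes 6.25 or a number of a turn 10.7, either way. A call with a gripper value outside its range is refused whole. The fingers move at their own pace and stop on an object; "newtons" is the grip in N (left out, the last holds). Time passes only in rows, so rows that do not move let the fingers close. It gives the time, the measured TCP pose, the force, the opening and the grip force at its end, in the units of the state.
- get_state(): the state, without advancing time (a new reading comes with each control period).
- capture(name): name is "scene" or "side" or "wrist"; returns a dict with "pixels" (480x640x3 uint8, blue, green, red), "mtx" (3x3 intrinsics, pixels), "world_from_camera" (4x4, takes a point from camera to world coordinates); the wrist camera has in their place "hand_eye" (4x4, takes a point from camera to tool coordinates, whose origin is the TCP and whose axes are the flange's). Camera axes: x right, y down, z forward; pixel columns grow to the right and rows downward; lengths in m; the calibration is good to about 2 mm. A picture is of the moment at which its call begins: read the wrist's pose just before it. There is no depth.
- close_job(): hands the job in; it is judged then, once.
Trained networks look in a picture, given as the dict that the camera call returned (one of the last four; its "shot" number tells which), for a name from the list of things; names that differ only in an ending like _2 or _b are one class to them, and where a whole thing is asked for, a point or a joint stands for the part that bears it (a point fixed in the world has none). Each returns a list of dicts, best first, with "confidence" (0 to 1); they miss things now and then, are a little off and sometimes report something else, mostly with a low value. They report only what shows in the picture. A call takes as long as a camera call. They do not tell look-alikes from the thing itself.
- regions_of(picture, thing): "pixels" (480x640 bool, what is visible of it) and "pixel" ([column, row] in pixels, amid what is visible of it).
The state is a dict: "time_s": time; "joints": joint angles; "qd": joint speeds; "joint_torque": joint torques, N m; "tcp_pos": TCP position; "eef_rot": TCP orientation; "contact_force": force on the tool from outside, world axes, zero at the start; "moment": the same for the moment, N m; "gripper_width": finger opening in m; "gripper_force": force on a finger pad.
Only numpy, scipy, OpenCV 4.12 (cv2) and the standard library are available. Lean on these libraries where they do the work, as an engineer would, in place of code of your own. Each camera call takes 0.05 s, during which the arm holds its last target. There are 200 camera calls.

## Working session

There is one attempt and no reset: what is moved stays moved. The work goes in short steps, Python scripts to look and compute and a tool call to move; the robot and the scene stay as the last step left them, time stands still between calls to the robot, and variables do not carry over. Pictures are saved under pics/ and viewed, at most 13 in all, crops included, and the job is handed in when it is done.

Besides the shell and the picture viewer there is one more tool, called after "Emit:" in YAML: its name, and indented under it one key for each argument. jog_arm: Moves the arm, as the interface text tells. Its arguments: {"type":"object","properties":{"moves":{"type":"array"},"newtons":{"type":"number"}},"required":["moves"]}

```bash
mkdir -p pics
python3 - <<'E'
from plant import *
import cv2,numpy as np
print(get_state())
for n in("scene","side"):
    c=capture(n); cv2.imwrite(f"pics/{n}0.png",c["pixels"]); print(n,c["mtx"].tolist(),np.round(c["world_from_camera"],4).tolist())
    for t in("rack","tray_a","gate","tray_stack","spray","beaker"):
        print(t,[(round(r["confidence"],2),np.round(r["pixel"]).tolist(),int(r["pixels"].sum())) for r in regions_of(c,t)])
E
```

```text
{'time_s': 0.0, 'joints': array([-6.06105811e+01,  2.05929256e+01,  6.35524369e-01, -1.93723578e-02,
       -7.01357152e+01, -1.65070240e+01]), 'qd': array([-0.05248281, -0.01721189,  0.08439768, -0.01810528, -0.0531362 ,
       -0.08372216]), 'joint_torque': array([-3.05928961e-05, -5.82722640e+01,  2.93055940e+01,  6.99694321e+00,
        6.80347293e-03, -1.70673679e-04]), 'tcp_pos': array([ 0.15034439, -0.65750227,  0.19112156]), 'eef_rot': array([ 1.79905547e+02, -8.99920603e-03, -1.67124195e+02]), 'contact_force': array([-0.00380866, -0.61578928,  0.32197755]), 'moment': array([ 0.05868464, -0.04090893, -0.0162913 ]), 'gripper_force': 0.0, 'gripper_width': 0.08778599597912203}
scene [[603.4171437656925, 0.0, 318.4952601985244], [0.0, 603.4171437656925, 234.3875330001877], [0.0, 0.0, 1.0]] [[-0.8917, 0.3011, -0.3379, 1.0622], [0.4524, 0.6144, -0.6464, 0.9073], [0.013, -0.7293, -0.684, 1.0405], [0.0, 0.0, 0.0, 1.0]]
rack [(0.68, [357.0, 277.0], 6792), (0.42, [342.0, 289.0], 1789)]
tray_a [(0.94, [370.0, 267.0], 1772), (0.82, [344.0, 290.0], 1870), (0.78, [462.0, 275.0], 2033), (0.
[... 188 characters left out ...]
2668)]
spray [(0.79, [249.0, 146.0], 912)]
beaker []
side [[583.7625837191747, 0.0, 316.4102268535454], [0.0, 583.7625837191747, 233.22098931636484], [0.0, 0.0, 1.0]] [[-0.9026, -0.3421, 0.2615, 0.2356], [-0.4302, 0.6919, -0.5798, 0.7499], [0.0174, -0.6358, -0.7717, 1.1049], [0.0, 0.0, 0.0, 1.0]]
rack [(0.89, [296.0, 316.0], 6303), (0.27, [273.0, 296.0], 2191)]
tray_a [(0.88, [176.0, 274.0], 2120), (0.85, [318.0, 296.0], 2187), (0.78, [198.0, 361.0], 2809), (0.73, [272.0, 297.0], 2114), (0.66, [426.0, 264.0], 1810)]
gate [(0.87, [369.0, 238.0], 764)]
tray_stack [(0.81, [265.0, 432.0], 3062)]
spray [(0.9, [377.0, 130.0], 945), (0.39, [365.0, 242.0], 862)]
beaker [(0.76, [457.0, 161.0], 1026)]
```

View pics/scene0.png

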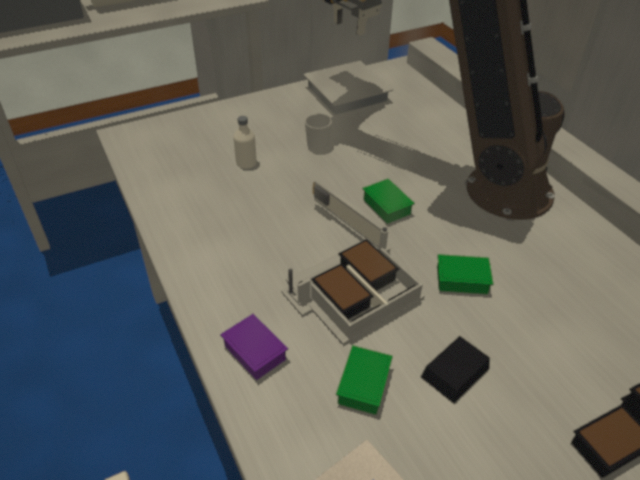

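View pics/side0.png

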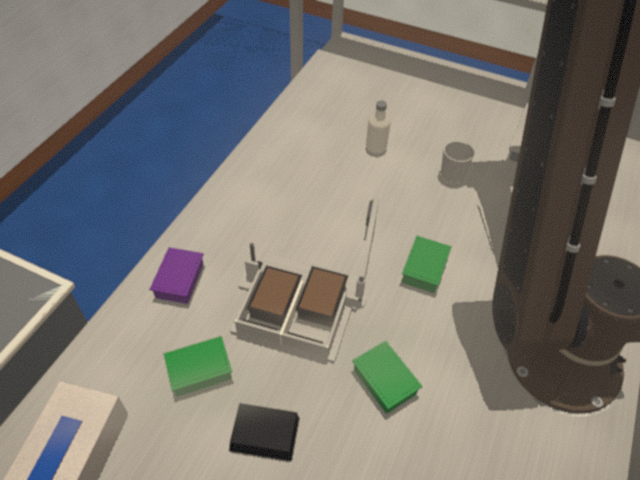

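The trays have brown lids and sit in the rack at about (345,290) and (370,267) in the scene view. The gate is open at (350,215), and the strike is at (292,280). Next I'll rectify both views at wall height.

```bash
cat > h.py <<'E'
from plant import *
import cv2,numpy as np
def ray(c,px,z):
    T=c["world_from_camera"];d=T[:3,:3]@np.linalg.inv(c["mtx"])@[px[0],px[1],1.]
    return (T[:3,3]+d*(z-T[2,3])/d[2])
def proj(c,P):
    T=c["world_from_camera"];q=(np.atleast_2d(P)-T[:3,3])@T[:3,:3]@c["mtx"].T
    return q[:,:2]/q[:,2:]
def rect(c,z,x0,y0,w,h,s):  # s m per px ; col -> +x, row -> -y, top-left (x0,y0)
    P=np.array([[x0,y0,z],[x0+w*s,y0,z],[x0+w*s,y0-h*s,z],[x0,y0-h*s,z]])
    H=cv2.getPerspectiveTransform(np.float32([[0,0],[w,0],[w,h],[0,h]]),proj(c,P).astype(np.float32))
    return cv2.warpPerspective(c["pixels"],H,(w,h),flags=cv2.INTER_CUBIC|cv2.WARP_INVERSE_MAP)
E
python3 - <<'E'
from h import *
a=capture("scene");b=capture("side")
for c,ps in((a,[(345,290),(370,267),(385,240),(291,285)]),(b,[(273,296),(322,296),(360,285),(252,262)])):
    for p in ps: print(np.round(ray(c,p,.054),3))
for c,n in((a,'scene'),(b,'side')):
    hsv=cv2.cvtColor(c["pixels"],cv2.COLOR_BGR2HSV)
    m=((hsv[...,0]<18)&(hsv[...,1]>90)&(hsv[...,2]>40)).astype(np.uint8)
    k,l,st,ce=cv2.connectedComponentsWithStats(m)
    for i in range(1,k):
        if 600<st[i,4]<5000 and st[i,1]>180:
            ys,xs=np.nonzero(l==i); P=np.array([ray(c,p,.054)[:2] for p in zip(xs,ys)])
            r=cv2.minAreaRect((P*1000).astype(np.float32)); print(n,ce[i],st[i,4],np.round(r[0],1),np.round(r[1],1),round(r[2],1))
E
```

```text
[0.603 0.158 0.054]
[0.519 0.123 0.054]
[0.442 0.062 0.054]
[0.702 0.093 0.054]
[0.6   0.159 0.054]
[0.506 0.112 0.054]
[0.444 0.05  0.054]
[0.685 0.099 0.054]
scene [368.02959641 260.71390135] 1115 [512.5 101.6] [ 75.5 109.8] 8.1
scene [341.63607843 286.92470588] 1275 [604.9 146.1] [ 75.7 109.5] 7.8
scene [613.33627497 435.9577334 ] 2153 [336.8 672.4] [109.3  73.2] 0.2
side [274.12778603 291.08543834] 1346 [604.2 145. ] [ 72.5 106. ] 8.6
side [321.68334578 291.82225541] 1339 [511.6 101.6] [ 72.  106.2] 8.7
```

Run:
```python
from h import *
a=capture("scene");b=capture("side")
s=.001
I=np.hstack([rect(c,.058,.38,.30,400,450,s) for c in (a,b)])
for i in range(0,800,50): cv2.line(I,(i,0),(i,6),(0,0,255),1)
for i in range(0,450,50): cv2.line(I,(0,i),(8,i),(0,0,255),1)
cv2.imwrite("pics/rect.png",I)
```

```text
(no output)
```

View pics/rect.png

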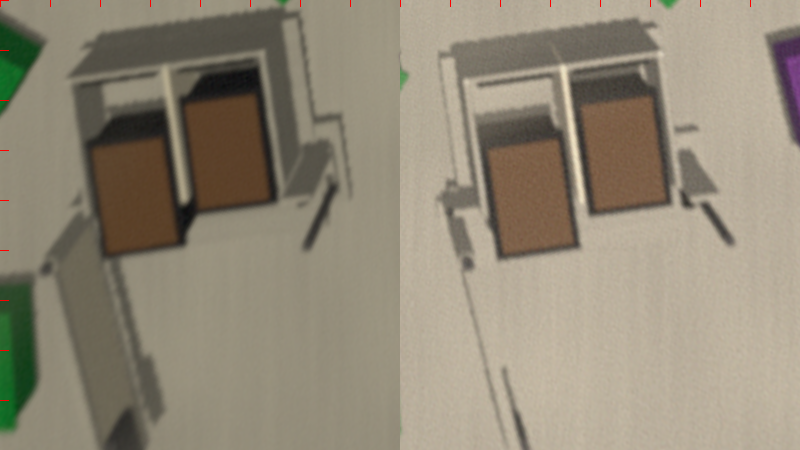

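The walls, trays and posts agree with a lane direction of about 98.2° yaw. In world coordinates the tray fronts are near (0.52,0.042) and (0.613,0.086), and the hinge is near (0.44,0.058). Next I'll check where the bystanders and the roller are.

Run:
```python
from h import *
a=capture("scene");b=capture("side")
for pa,pb,n in(((243,120),(381,104),'spraytop'),((318,135),(456,165),'beaker'),((317,188),(373,203),'gate tip top?'),((290,268),(251,244),'roller top'),((292,290),(258,266),'roller bottom'),((385,240),(360,280),'post')):
    A=[]
    for c,p in((a,pa),(b,pb)):
        T=c["world_from_camera"];A.append((T[:3,3],ray(c,p,0)-T[:3,3]))
    (o1,d1),(o2,d2)=A
    t=np.linalg.lstsq(np.c_[d1,-d2],o2-o1,rcond=None)[0]
    q1,q2=o1+t[0]*d1,o2+t[1]*d2
    print(n,np.round((q1+q2)/2,3),'gap',round(float(np.linalg.norm(q1-q2)),4))
```

```text
spraytop [ 0.597 -0.439  0.144] gap 0.0045
beaker [ 0.368 -0.435  0.029] gap 0.0005
gate tip top? [ 0.505 -0.174  0.066] gap 0.0042
roller top [0.697 0.078 0.09 ] gap 0.002
roller bottom [0.689 0.07  0.005] gap 0.0046
post [0.445 0.055 0.061] gap 0.0203
```

Emit:
jog_arm:
  moves:
    - [[0,0,-4],4.7,0]
    - [[0,0,-4],0,0]
  newtons: 20

```text
time_s: 1.25
tcp_pos: [0.1503, -0.6578, 0.2727]
eef_rot: [179.9, -0.0, -171.9]
contact_force: [-0.5, -0.3, 0.4]
gripper_width: 0.0732
gripper_force: 0.0
```

Emit:
jog_arm:
  moves:
    - [[-3.9,4.8,0],0,0]
    - [[-3.9,4.8,0],0,0]
    - [[-3.9,4.8,0],0,0]
    - [[-3.9,4.8,0],0,0]
    - [[-3.9,4.8,0],0,0]
    - [[-3.9,4.8,0],0,0]
    - [[-3.9,4.8,0],0,0]
    - [[-3.9,4.8,0],0,0]
    - [[-3.9,4.8,0],0,0]
    - [[-3.9,4.8,0],0,0]
    - [[-3.9,4.8,0],0,0]
    - [[-3.8,5,0],0,0]

```text
time_s: 2.75
tcp_pos: [0.5311, -0.0177, 0.2725]
eef_rot: [-180.0, 0.1, -171.8]
contact_force: [1.3, -0.8, 0.0]
gripper_width: 0.0006
gripper_force: 0.0
```

Emit:
jog_arm:
  moves:
    - [[0,0,5.8],0,0]
    - [[0,0,5.8],0,0]
    - [[0,0,5.8],0,0]
    - [[0,0,5.6],0,0]
    - [[0,2,0],0,0]
    - [[0,0.8,0],0,0]
    - [[0,0,0],0,0]

```text
time_s: 3.62
tcp_pos: [0.5271, 0.0086, 0.0429]
eef_rot: [180.0, 0.1, -171.8]
contact_force: [0.1, 0.2, -0.5]
gripper_width: 0.0004
gripper_force: 0.0
```

Run:
```python
from h import *
c=capture("side");cv2.imwrite("pics/s2.png",cv2.resize(c["pixels"][180:380,180:460],None,fx=2.5,fy=2.5))
s=get_state();print(s["tcp_pos"],s["contact_force"])
```

```text
[0.52704004 0.0083597  0.04297669] [-0.04919594 -0.46637998 -0.1840319 ]
```

View pics/s2.png

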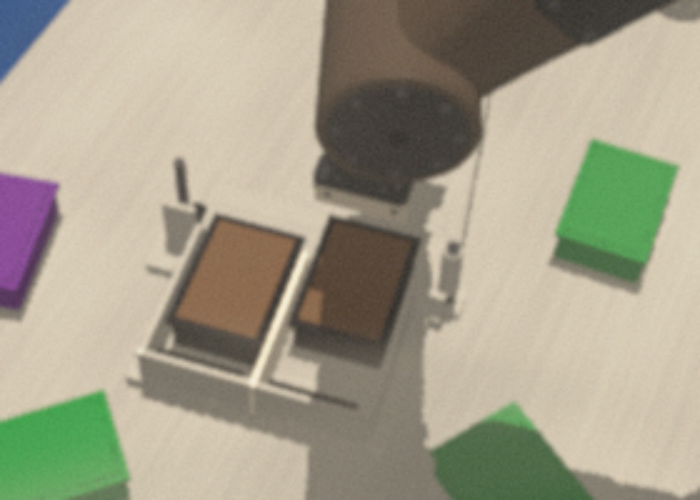

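The gripper sits in front of tray_a at crop position (365,185), and the lane is clear. Pushing now.

Emit:
jog_arm:
  moves:
    - [[0,0.8,0],0,0]
    - [[0,0.4,0],0,0]
    - [[0,0.4,0],0,0]
    - [[0,0.4,0],0,0]
    - [[0,0.4,0],0,0]
    - [[0,0.4,0],0,0]

```text
time_s: 4.42
tcp_pos: [0.5223, 0.036, 0.042]
eef_rot: [180.0, -0.0, -171.8]
contact_force: [0.4, 0.9, 0.5]
gripper_width: 0.0009
gripper_force: 0.0
```

Emit:
jog_arm:
  moves:
    - [[0,0.5,0],0,0]
    - [[0,0.5,0],0,0]
    - [[0,0.5,0],0,0]
    - [[0,0.5,0],0,0]
    - [[0,0.3,0],0,0]

```text
time_s: 5.05
tcp_pos: [0.519, 0.0589, 0.0421]
eef_rot: [180.0, 0.0, -171.8]
contact_force: [0.4, -0.7, 0.7]
gripper_width: 0.0002
gripper_force: 0.0
```

Emit:
jog_arm:
  moves:
    - [[0,0.3,0],0,0]
    - [[0,0.3,0],0,0]
    - [[0,0.2,0],0,0]
    - [[0,0.2,0],0,0]

```text
time_s: 5.55
tcp_pos: [0.5176, 0.0685, 0.0421]
eef_rot: [180.0, 0.0, -171.8]
contact_force: [0.4, -0.8, -0.9]
gripper_width: 0.0006
gripper_force: 0.0
```

Emit:
jog_arm:
  moves:
    - [[0,0.2,0],0,0]
    - [[0,0.1,0],0,0]

```text
time_s: 5.8
tcp_pos: [0.5172, 0.0715, 0.0421]
eef_rot: [-180.0, 0.0, -171.8]
contact_force: [-0.3, 0.1, -0.6]
gripper_width: 0.0005
gripper_force: 0.0
```

Emit:
jog_arm:
  moves:
    - [[0,0.1,0],0,0]
    - [[0,0.1,0],0,0]

```text
time_s: 6.05
tcp_pos: [0.5169, 0.0734, 0.0421]
eef_rot: [180.0, 0.0, -171.8]
contact_force: [-0.2, -0.3, -0.9]
gripper_width: 0.0003
gripper_force: 0.0
```

Emit:
jog_arm:
  moves:
    - [[0,0.15,0],0,0]
    - [[0,0.15,0],0,0]

```text
time_s: 6.3
tcp_pos: [0.5165, 0.0764, 0.0421]
eef_rot: [180.0, 0.0, -171.8]
contact_force: [-0.1, 0.1, 0.8]
gripper_width: 0.0002
gripper_force: 0.0
```

Emit:
jog_arm:
  moves:
    - [[0,0.15,0],0,0]
    - [[0,0.15,0],0,0]

```text
time_s: 6.55
tcp_pos: [0.5161, 0.0794, 0.0421]
eef_rot: [180.0, 0.0, -171.8]
contact_force: [0.5, 0.5, -1.0]
gripper_width: 0.0004
gripper_force: 0.0
```

Run:
```python
from h import *
c=capture("side");cv2.imwrite("pics/s3.png",cv2.resize(c["pixels"][180:380,180:460],None,fx=2.5,fy=2.5))
s=get_state();print(s["tcp_pos"],s["contact_force"])
```

```text
[0.51607437 0.07950534 0.04208062] [-0.02351046  0.08990226  0.35663715]
```

View pics/s3.png

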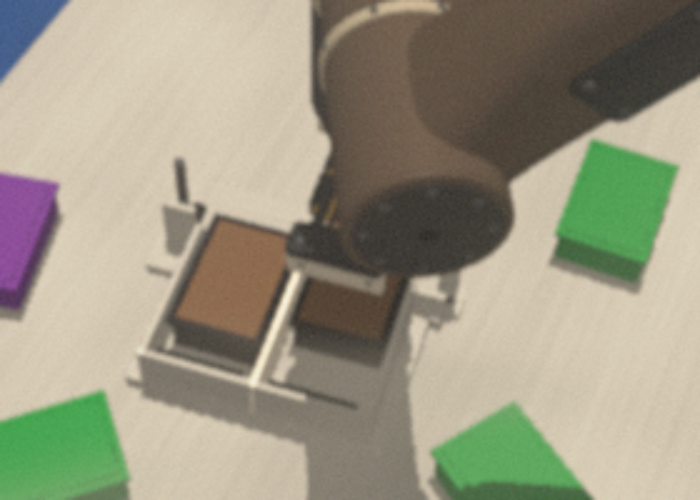

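Run:
```python
from h import *
c=capture("scene");d=capture("side")
I=np.hstack([rect(x,.054,.38,.30,400,450,.001) for x in(c,d)])
cv2.imwrite("pics/r4.png",I)
```

```text
(no output)
```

View pics/r4.png

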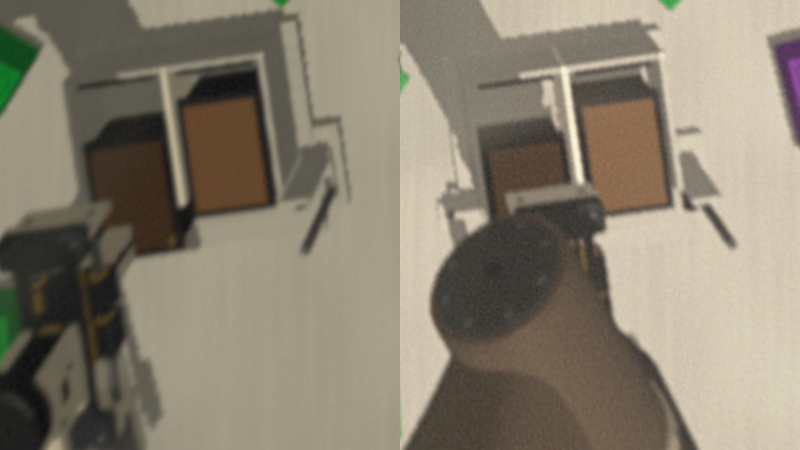

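tray_a has not moved, although the TCP should be past its front edge. I'll look closer with the TCP projected into the picture.

Run:
```python
from h import *
c=capture("scene");w=capture("wrist");s=get_state();p=s["tcp_pos"]
I=c["pixels"].copy()
u=proj(c,[p,p+[0,0,.05],p+[0,0,.066]]);print(u,p)
J=cv2.resize(I[170:320,280:430],None,fx=3,fy=3,interpolation=cv2.INTER_CUBIC)
for q in u: cv2.circle(J,tuple(int(v) for v in (q-[280,170])*3),3,(0,0,255),-1)
W=cv2.resize(w["pixels"],(350,263))
K=np.zeros((450,800,3),np.uint8);K[:,:450]=J;K[:263,450:]=W;cv2.imwrite("pics/z5.png",K)
print(np.round(w["hand_eye"],3).tolist())
```

```text
[[361.25271434 258.08493064]
 [362.60785044 242.59896737]
 [363.0559145  237.47866714]] [0.51607669 0.07928733 0.0420658 ]
[[-0.001, -0.96, -0.281, 0.077], [1.0, -0.001, 0.0, 0.001], [-0.0, -0.281, 0.96, -0.192], [0.0, 0.0, 0.0, 1.0]]
```

View pics/z5.png

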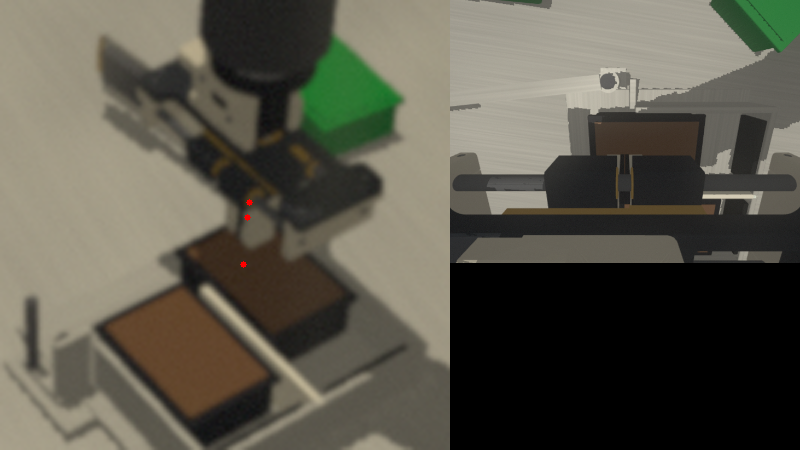

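Run:
```python
from h import *
c=capture("scene");s=get_state();p=s["tcp_pos"];k=8
J=cv2.resize(c["pixels"][215:280,325:415],None,fx=k,fy=k,interpolation=cv2.INTER_CUBIC)
J=cv2.convertScaleAbs(J,alpha=1.5)
rx=np.array([-.1426,.9898,0]);ry=np.array([-.9898,-.1426,0])
for z,col in((.042,(0,0,255)),(.056,(0,255,0)),(.066,(255,0,0))):
    R=[p*[1,1,0]+[0,0,z]+a*.021*rx+b*.0095*ry for a,b in((1,1),(1,-1),(-1,-1),(-1,1))]
    cv2.polylines(J,[((proj(c,R)-[325,215]+.5)*k).astype(np.int32)],True,col,1)
cv2.imwrite("pics/z6.png",J)
```

```text
(no output)
```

View pics/z6.png

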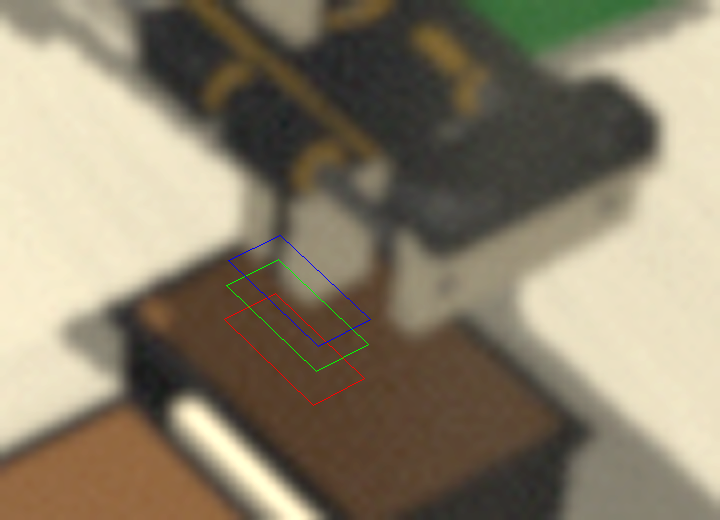

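The finger tip shows about 30 mm higher than the TCP says, hanging above tray_a's lid at (330,300) in the crop. So the closed fingers seem shorter than the TCP implies. I'll back out and feel for the surface in front.

Emit:
jog_arm:
  moves:
    - [[0,-4,0],0,0]
    - [[0,-4,0],0,0]
    - [[0,0,0.5],0,0]
    - [[0,0,0.5],0,0]
    - [[0,0,0.5],0,0]
    - [[0,0,0.3],0,0]
    - [[0,0,0],0,0]

```text
time_s: 7.72
tcp_pos: [0.5273, 0.0005, 0.0238]
eef_rot: [-180.0, -0.0, -171.8]
contact_force: [-0.6, 1.2, -0.4]
gripper_width: 0.0006
gripper_force: 0.0
```

Run:
```python
from h import *
s=get_state();print(s["tcp_pos"],s["contact_force"],s["gripper_width"])
c=capture("side");p=s["tcp_pos"]
# start picture: projected TCP against the saved view of the open gripper; and the present side view
a=cv2.imread("pics/scene0.png");q=proj(capture("scene"),[[.1503,-.6575,.1911]])[0]
b=c["pixels"];r=proj(c,[p])[0];print(q,r)
def crop(I,q,k=5):
    x=int(np.clip(q[0]-40,0,560));y=int(np.clip(q[1]-50,0,380))
    J=cv2.resize(I[y:y+100,x:x+80],None,fx=k,fy=k,interpolation=cv2.INTER_CUBIC);cv2.circle(J,(int((q[0]-x+.5)*k),int((q[1]-y+.5)*k)),4,(0,0,255),-1);return J
cv2.imwrite("pics/z7.png",np.hstack([crop(a,q),crop(b,r)]))
```

```text
[0.52726241 0.00052945 0.02375813] [-0.62061772  1.22170166 -0.38458226] 0.0005560464195133603
[348.39944432  38.70572244] [333.92423403 263.20822086]
```

View pics/z7.png

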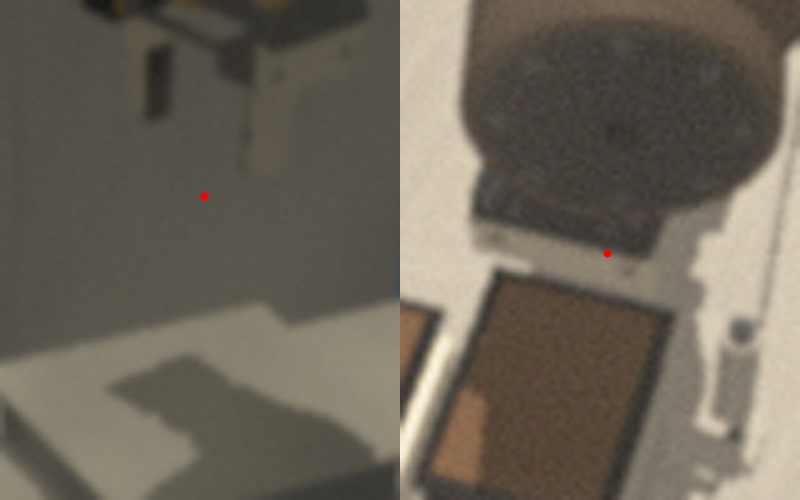

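In the start picture too, the finger tips show about 40 mm above the projected TCP, and the whole gripper is shifted by the same amount. So the reported TCP height is about 40 mm too low. I'll use TCP z ≈ 0 to put the tip at about 0.04, and push carefully.

Emit:
jog_arm:
  moves:
    - [[0,-0.5,0.5],0,0]
    - [[0,0,0.5],0,0]
    - [[0,0,0.5],0,0]
    - [[0,0,0.5],0,0]
    - [[0,0,0.5],0,0]
    - [[0,0,0],0,0]

```text
time_s: 8.57
tcp_pos: [0.5278, -0.0049, -0.0014]
eef_rot: [-180.0, -0.1, -171.8]
contact_force: [0.5, -0.2, -0.8]
gripper_width: 0.0002
gripper_force: 0.0
```

Emit:
jog_arm:
  moves:
    - [[0,0.8,0],0,0]
    - [[0,0.8,0],0,0]
    - [[0,0.4,0],0,0]
    - [[0,0.4,0],0,0]
    - [[0,0.4,0],0,0]

```text
time_s: 9.2
tcp_pos: [0.5242, 0.0232, -0.0009]
eef_rot: [180.0, 0.0, -171.8]
contact_force: [-0.1, -1.0, -0.5]
gripper_width: 0.0004
gripper_force: 0.0
```

Emit:
jog_arm:
  moves:
    - [[0,0.4,0],0,0]
    - [[0,0.4,0],0,0]
    - [[0,0.4,0],0,0]
    - [[0,0.4,0],0,0]

```text
time_s: 9.7
tcp_pos: [0.5218, 0.0388, -0.001]
eef_rot: [-180.0, -0.0, -171.8]
contact_force: [0.4, -2.3, 1.0]
gripper_width: 0.0003
gripper_force: 0.9
```

```bash
cat > tr.py <<'E'
from h import *
s=get_state();print(s["tcp_pos"],s["contact_force"])
for n in('scene','side'):
    c=capture(n);hsv=cv2.cvtColor(c["pixels"],cv2.COLOR_BGR2HSV)
    m=((hsv[...,0]<18)&(hsv[...,1]>90)&(hsv[...,2]>25)).astype(np.uint8)
    m[:220]=0;m[330:]=0;m[:,:240]=0;m[:,420:]=0
    k,l,st,ce=cv2.connectedComponentsWithStats(m)
    for i in range(1,k):
        if st[i,4]>250:
            ys,xs=np.nonzero(l==i);P=np.array([ray(c,p,.054)[:2] for p in zip(xs,ys)])-[.5525,.163]
            X=P@[-.1426,.9898];Y=P@[-.9898,-.1426]
            print(n,st[i,4],'rack x %.4f..%.4f y %.4f..%.4f'%(*np.percentile(X,[1,99]),*np.percentile(Y,[1,99])))
E
python3 tr.py
```

```text
[ 0.52180076  0.03880265 -0.00097293] [ 0.43671976 -2.27026935  1.04268045]
scene 888 rack x -0.0940..0.0102 y 0.0124..0.0826
scene 1272 rack x -0.0781..0.0289 y -0.0859..-0.0134
side 1358 rack x -0.0769..0.0265 y -0.0835..-0.0135
side 545 rack x -0.0556..0.0095 y 0.0149..0.0828
```

tray_a is now moving.

Emit:
jog_arm:
  moves:
    - [[0,0.4,0],0,0]
    - [[0,0.5,0],0,0]
    - [[0,0.5,0],0,0]
    - [[0,0.5,0],0,0]
    - [[0,0.5,0],0,0]
    - [[0,0.4,0],0,0]
    - [[0,0.3,0],0,0]
    - [[0,0.2,0],0,0]

```text
time_s: 10.8
tcp_pos: [0.5171, 0.0715, -0.001]
eef_rot: [-180.0, -0.0, -171.8]
contact_force: [0.5, -2.4, -0.2]
gripper_width: 0.0009
gripper_force: 0.8
```

Emit:
jog_arm:
  moves:
    - [[0,0.2,0],0,0]
    - [[0,0.2,0],0,0]
    - [[0,0.1,0],0,0]

```text
time_s: 11.18
tcp_pos: [0.5165, 0.0764, -0.0009]
eef_rot: [180.0, 0.0, -171.8]
contact_force: [0.7, -2.0, 0.0]
gripper_width: 0.0004
gripper_force: 0.8
```

Emit:
jog_arm:
  moves:
    - [[0,0.1,0],0,0]
    - [[0,0.1,0],0,0]
    - [[0,0.1,0],0,0]

```text
time_s: 11.55
tcp_pos: [0.5161, 0.0793, -0.0009]
eef_rot: [180.0, 0.0, -171.8]
contact_force: [-0.7, -1.7, -0.6]
gripper_width: 0.0004
gripper_force: 0.8
```

Emit:
jog_arm:
  moves:
    - [[0,0.1,0],0,0]
    - [[0,0.1,0],0,0]
    - [[0,0.1,0],0,0]

```text
time_s: 11.92
tcp_pos: [0.5156, 0.0822, -0.0009]
eef_rot: [-180.0, -0.0, -171.8]
contact_force: [2.1, -4.3, -0.6]
gripper_width: 0.0005
gripper_force: 1.7
```

Emit:
jog_arm:
  moves:
    - [[0,0.1,0],0,0]
    - [[0,0.1,0],0,0]

```text
time_s: 12.18
tcp_pos: [0.5152, 0.0836, -0.001]
eef_rot: [-180.0, -0.0, -171.8]
contact_force: [2.5, -7.4, 0.1]
gripper_width: 0.0008
gripper_force: 3.7
```

```bash
python3 tr.py
```

```text
[ 0.51515984  0.08360632 -0.00096275] [ 2.47452739 -7.35994676  0.12880631]
scene 956 rack x -0.0492..0.0567 y 0.0125..0.0836
scene 1269 rack x -0.0779..0.0289 y -0.0860..-0.0134
side 1359 rack x -0.0771..0.0261 y -0.0836..-0.0135
```

Emit:
jog_arm:
  moves:
    - [[0,0.1,0],0,0]
    - [[0,0,0],0,0]

```text
time_s: 12.52
tcp_pos: [0.5149, 0.0843, -0.001]
eef_rot: [-179.9, -0.1, -171.8]
contact_force: [1.0, -7.2, 0.9]
gripper_width: 0.0004
gripper_force: 3.9
```

Emit:
jog_arm:
  moves:
    - [[0,-2,0],0,0]
    - [[0,-4,0],0,0]
    - [[-4.9,0,0],0,0]
    - [[-4.9,0,0],0,0]
    - [[0,0.8,0],0,0]
    - [[0,0.8,0],0,0]
    - [[0,0.6,0],0,0]
    - [[0,0.4,0],0,0]
    - [[0,0.4,0],0,0]
    - [[0,0,0],0,0]

```text
time_s: 13.78
tcp_pos: [0.6164, 0.0698, -0.0007]
eef_rot: [180.0, 0.0, -171.8]
contact_force: [0.1, 1.7, 0.3]
gripper_width: 0.0009
gripper_force: 0.0
```

```bash
python3 tr.py
```

```text
[ 0.61641828  0.06979657 -0.00069637] [0.13602005 1.65538912 0.25979431]
scene 1167 rack x -0.0523..0.0541 y 0.0124..0.0849
scene 1009 rack x -0.0764..0.0292 y -0.0856..-0.0134
side 607 rack x -0.0676..0.0265 y -0.0832..-0.0146
side 1060 rack x -0.0522..0.0431 y 0.0147..0.0833
```

Emit:
jog_arm:
  moves:
    - [[0,0.4,0],0,0]
    - [[0,0.4,0],0,0]
    - [[0,0.4,0],0,0]
    - [[0,0.4,0],0,0]
    - [[0,0.3,0],0,0]
    - [[0,0.3,0],0,0]

```text
time_s: 14.62
tcp_pos: [0.6133, 0.0915, -0.0009]
eef_rot: [-180.0, 0.0, -171.8]
contact_force: [0.7, -2.0, 0.6]
gripper_width: 0.0007
gripper_force: 0.9
```

Emit:
jog_arm:
  moves:
    - [[0,0.1,0],0,0]
    - [[0,0.1,0],0,0]
    - [[0,0.1,0],0,0]

```text
time_s: 15.0
tcp_pos: [0.6129, 0.0942, -0.001]
eef_rot: [-180.0, -0.0, -171.8]
contact_force: [-0.1, -2.4, 0.2]
gripper_width: 0.0003
gripper_force: 1.0
```

Emit:
jog_arm:
  moves:
    - [[0,0.1,0],0,0]
    - [[0,0.1,0],0,0]

```text
time_s: 15.25
tcp_pos: [0.6126, 0.0961, -0.0009]
eef_rot: [-180.0, -0.0, -171.8]
contact_force: [1.9, -3.6, 0.9]
gripper_width: 0.0005
gripper_force: 1.8
```

Emit:
jog_arm:
  moves:
    - [[0,0.1,0],0,0]
    - [[0,0.1,0],0,0]
    - [[0,0,0],0,0]

```text
time_s: 15.62
tcp_pos: [0.6123, 0.0975, -0.0009]
eef_rot: [-180.0, -0.0, -171.8]
contact_force: [2.1, -6.1, 1.6]
gripper_width: 0.0006
gripper_force: 3.0
```

Emit:
jog_arm:
  moves:
    - [[0,0.1,0],0,0]
    - [[0,0,0],0,0]

```text
time_s: 15.88
tcp_pos: [0.6121, 0.0981, -0.0009]
eef_rot: [-179.9, -0.0, -171.8]
contact_force: [1.5, -6.7, 2.0]
gripper_width: 0.0005
gripper_force: 3.8
```

Emit:
jog_arm:
  moves:
    - [[0,-2,0],0,0]
    - [[0,-5,0],0,0]
    - [[0,0,-4],0,0]
    - [[0,0,-5.2],0,0]
    - [[0,0,0],0,0]

```text
time_s: 16.5
tcp_pos: [0.6254, 0.0299, 0.0958]
eef_rot: [179.9, 0.5, -171.8]
contact_force: [-0.3, -0.3, -0.6]
gripper_width: 0.0005
gripper_force: 0.0
```

```bash
python3 tr.py
python3 - <<'E'
from h import *
for n in('scene','side'):
    c=capture(n)
    for r in regions_of(c,"gate")[:1]:
        ys,xs=np.nonzero(r["pixels"]); P=np.array([ray(c,p,.085)[:2] for p in zip(xs,ys)])-[.5525,.163]
        X=P@[-.1426,.9898];Y=P@[-.9898,-.1426]
        print(n,r["confidence"],len(xs),np.percentile(X,[1,50,99]),np.percentile(Y,[1,50,99]))
        for b in np.arange(-.34,-.08,.04):
            k=(X>b)&(X<b+.04)
            if k.sum()>5: print(round(b+.02,2),np.percentile(Y[k],[2,98]))
E
```

```text
[0.62542474 0.02990488 0.09580469] [-0.25401455 -0.30942084 -0.63199823]
scene 1179 rack x -0.0526..0.0544 y 0.0124..0.0848
scene 1287 rack x -0.0520..0.0539 y -0.0861..-0.0134
side 655 rack x -0.0479..0.0522 y -0.0839..-0.0165
side 991 rack x -0.0520..0.0407 y 0.0169..0.0835
scene 0.92 1055 [-0.28325181 -0.13028543 -0.04831153] [0.06560465 0.09738116 0.12370105]
-0.28 [0.08581532 0.11023067]
-0.24 [0.08447617 0.11263466]
-0.2 [0.0890772  0.11674595]
-0.16 [0.06839467 0.12026884]
-0.12 [0.06481267 0.12465912]
-0.08 [0.07031    0.11834679]
side 0.58 810 [-0.33139385 -0.18872554 -0.04617189] [0.08974872 0.1154401  0.13667309]
-0.32 [0.08863766 0.10855152]
-0.28 [0.09007689 0.11382518]
-0.24 [0.09529347 0.1189246 ]
-0.2 [0.10670588 0.12182953]
-0.16 [0.11094042 0.12631867]
-0.12 [0.11389953 0.13137242]
-0.08 [0.11751164 0.13614848]
```

Both trays are home: both lids lie at the same rack x and sprang back only slightly. Next I'll plan the gate sweep.

Emit:
jog_arm:
  moves:
    - [[3.9,-3.1,0],0,0]
    - [[3.9,-3.1,0],0,0]
    - [[3.9,-3.1,0],0,0]
    - [[4,-3.2,0],0,0]
    - [[4,-3.2,0],0,0]
    - [[0,0,4.5],0,0]
    - [[0,0,4.6],0,0]
    - [[0,0,0],0,0]

```text
time_s: 17.8
tcp_pos: [0.4461, -0.1538, -0.0028]
eef_rot: [180.0, -0.5, -171.8]
contact_force: [0.3, -0.9, -0.3]
gripper_width: 0.0004
gripper_force: 0.0
```

Run:
```python
from h import *
s=get_state();p=s["tcp_pos"];print(p,s["contact_force"])
d=p[:2]-[.5525,.163];q=np.array([d@[-.1426,.9898],d@[-.9898,-.1426]]);print('rack',q)
for th in [1.46,1.36,1.26,1.16,1.06,.96,.86,.76,.66,.56,.46,.38,.3,.24,.18,.14,.1,.06,.02]:
    n=np.array([np.cos(th),-np.sin(th)]);e=np.array([-np.sin(th),-np.cos(th)])
    P=np.array([-.091,.125])+.205*e-n*(.005+.021*np.cos(th)+.0095*np.sin(th))
    m=(P-q)*100;print(th,'tool x %.2f y %.2f'%(m[1],m[0]),np.round(P,4));q=P
```

```text
[ 0.44609905 -0.15379156 -0.00283207] [ 0.31828598 -0.86866176 -0.29568296]
rack [-0.29838751  0.15049013]
1.46 tool x -3.15 y 0.18 [-0.2966  0.119 ]
1.36 tool x -1.86 y 0.12 [-0.2954  0.1004]
1.26 tool x -1.86 y 0.29 [-0.2924  0.0818]
1.16 tool x -1.84 y 0.47 [-0.2878  0.0634]
1.06 tool x -1.81 y 0.64 [-0.2813  0.0453]
0.96 tool x -1.76 y 0.82 [-0.2732  0.0278]
0.86 tool x -1.69 y 0.99 [-0.2633  0.0109]
0.76 tool x -1.60 y 1.16 [-0.2516 -0.0052]
0.66 tool x -1.50 y 1.33 [-0.2383 -0.0201]
0.56 tool x -1.38 y 1.49 [-0.2235 -0.0339]
0.46 tool x -1.23 y 1.63 [-0.2071 -0.0462]
0.38 tool x -0.87 y 1.41 [-0.1931 -0.055 ]
0.3 tool x -0.76 y 1.49 [-0.1782 -0.0626]
0.24 tool x -0.49 y 1.16 [-0.1666 -0.0676]
0.18 tool x -0.42 y 1.20 [-0.1546 -0.0718]
0.14 tool x -0.24 y 0.82 [-0.1465 -0.0742]
0.1 tool x -0.21 y 0.83 [-0.1382 -0.0763]
0.06 tool x -0.17 y 0.84 [-0.1298 -0.078 ]
0.02 tool x -0.14 y 0.85 [-0.1213 -0.0794]
```

Emit:
jog_arm:
  moves:
    - [[-1,0.1,-0.3],0,0]
    - [[-0.8,0,0],0,0]
    - [[-0.7,0,0],0,0]
    - [[-0.6,0.1,0],0,0]
    - [[-0.9,0,0],0,0]
    - [[-1,0.1,0],0,0]
    - [[-1.2,0.2,0],0,0]
    - [[-1.3,0.3,0],0,0]
    - [[-1.2,0.3,0],0,0]

```text
time_s: 18.92
tcp_pos: [0.5349, -0.1299, 0.0029]
eef_rot: [180.0, -0.0, -171.8]
contact_force: [-0.5, 0.2, 0.4]
gripper_width: 0.0006
gripper_force: 0.4
```

Emit:
jog_arm:
  moves:
    - [[-0.9,0.3,0],0,0]
    - [[-0.9,0.3,0],0,0]
    - [[-1.2,0.5,0],0,0]
    - [[-1.2,0.6,0],0,0]
    - [[-1.2,0.6,0],0,0]
    - [[-1.1,0.6,0],0,0]
    - [[-1.1,0.7,0],0,0]
    - [[-1.1,0.8,0],0,0]
    - [[-1.1,0.8,0],0,0]
    - [[-1,0.9,0],0,0]
    - [[-1,0.9,0],0,0]

```text
time_s: 20.3
tcp_pos: [0.6414, -0.0435, 0.003]
eef_rot: [-180.0, -0.0, -171.8]
contact_force: [-1.1, -1.2, 0.5]
gripper_width: 0.0005
gripper_force: 0.8
```

```bash
cat > g.py <<'E'
from h import *
s=get_state();p=s["tcp_pos"];print(p,s["contact_force"])
d=p[:2]-[.5525,.163];q=np.array([d@[-.1426,.9898],d@[-.9898,-.1426]]);print('rack',q)
E
python3 g.py
python3 - <<'E'
from h import *
c=capture("scene");cv2.imwrite("pics/g8.png",np.hstack([rect(x,.085,.38,.28,400,450,.001) for x in(c,capture("side"))]))
E
```

```text
[ 0.6414165  -0.04350707  0.00302814] [-1.06264921 -1.20416658  0.53918152]
rack [-0.21708019 -0.05856165]
```

View pics/g8.png

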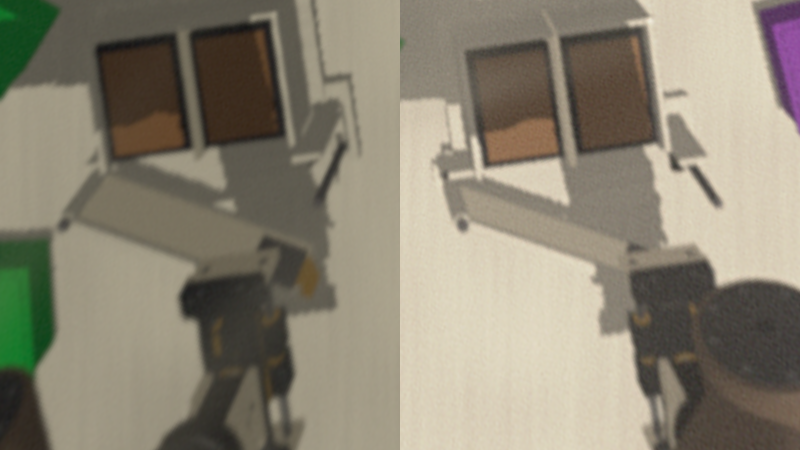

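The gate follows the finger at about 25° open, with both trays home at picture positions (145,105) and (235,90). Continuing to close.

Emit:
jog_arm:
  moves:
    - [[-0.3,0.8,0],0,0]
    - [[-0.3,0.9,0],0,0]
    - [[-0.2,0.9,0],0,0]
    - [[-0.2,0.9,0],0,0]
    - [[-0.2,0.8,0],0,0]
    - [[-0.1,0.7,0],0,0]
    - [[-0.1,0.6,0],0,0]
    - [[0,0.5,0],0,0]
    - [[0,0.4,0],0,0]

```text
time_s: 21.52
tcp_pos: [0.6455, 0.0224, 0.0031]
eef_rot: [-180.0, 0.0, -171.8]
contact_force: [1.0, -2.2, -0.1]
gripper_width: 0.0004
gripper_force: 1.0
```

Emit:
jog_arm:
  moves:
    - [[0,0.3,0],0,0]
    - [[0,0.3,0],0,0]
    - [[0,0.2,0],0,0]
    - [[0,0.2,0],0,0]

```text
time_s: 22.02
tcp_pos: [0.6441, 0.0321, 0.0031]
eef_rot: [-180.0, 0.0, -171.8]
contact_force: [1.5, -2.2, 0.6]
gripper_width: 0.0001
gripper_force: 1.0
```

```bash
python3 g.py
```

```text
[0.64411229 0.03207747 0.00306378] [ 1.4520979  -2.19626917  0.60015497]
rack [-0.14265103 -0.07200829]
```

Emit:
jog_arm:
  moves:
    - [[0,0.2,0],0,0]
    - [[0,0.2,0],0,0]
    - [[0,0.2,0],0,0]

```text
time_s: 22.4
tcp_pos: [0.6432, 0.0381, 0.0031]
eef_rot: [180.0, 0.0, -171.8]
contact_force: [1.7, -2.2, -0.1]
gripper_width: 0.0003
gripper_force: 1.1
```

Emit:
jog_arm:
  moves:
    - [[0,0.15,0],0,0]
    - [[0,0.15,0],0,0]

```text
time_s: 22.65
tcp_pos: [0.6429, 0.0408, 0.0031]
eef_rot: [-180.0, 0.0, -171.8]
contact_force: [2.7, -6.8, -0.1]
gripper_width: 0.0006
gripper_force: 2.9
```

Emit:
jog_arm:
  moves:
    - [[0,0.1,0],0,0]
    - [[0,0.1,0],0,0]

```text
time_s: 22.9
tcp_pos: [0.6429, 0.0419, 0.0032]
eef_rot: [-179.9, 0.0, -171.8]
contact_force: [4.2, -8.3, -0.5]
gripper_width: 0.0002
gripper_force: 4.2
```

The tongue has met the roller. I'll ride over it in 1 mm steps.

Emit:
jog_arm:
  moves:
    - [[0,0.1,0],0,0]
    - [[0,0.1,0],0,0]

```text
time_s: 23.15
tcp_pos: [0.6427, 0.0435, 0.0031]
eef_rot: [-179.9, 0.0, -171.8]
contact_force: [4.6, -9.5, -0.8]
gripper_width: 0.0006
gripper_force: 4.9
```

Emit:
jog_arm:
  moves:
    - [[0,0.1,0],0,0]
    - [[0,0.1,0],0,0]

```text
time_s: 23.4
tcp_pos: [0.6427, 0.0453, 0.0031]
eef_rot: [-179.9, 0.0, -171.8]
contact_force: [5.7, -8.9, -2.2]
gripper_width: 0.0005
gripper_force: 4.4
```

Emit:
jog_arm:
  moves:
    - [[0,0.1,0],0,0]
    - [[0,0.1,0],0,0]

```text
time_s: 23.65
tcp_pos: [0.6422, 0.0484, 0.0032]
eef_rot: [-180.0, 0.0, -171.8]
contact_force: [3.1, -2.7, 0.3]
gripper_width: -0.0
gripper_force: 1.6
```

Emit:
jog_arm:
  moves:
    - [[0,0.1,0],0,0]
    - [[0,0.1,0],0,0]

```text
time_s: 23.9
tcp_pos: [0.6416, 0.0509, 0.0032]
eef_rot: [-180.0, 0.0, -171.8]
contact_force: [2.5, -4.9, 0.5]
gripper_width: 0.0004
gripper_force: 1.9
```

Emit:
jog_arm:
  moves:
    - [[0,0.1,0],0,0]
    - [[0,0.1,0],0,0]

```text
time_s: 24.15
tcp_pos: [0.6408, 0.0531, 0.003]
eef_rot: [180.0, -0.0, -171.8]
contact_force: [1.0, -1.3, -0.2]
gripper_width: 0.0002
gripper_force: 0.9
```

Emit:
jog_arm:
  moves:
    - [[0,0.1,0],0,0]
    - [[0,0.1,0],0,0]

```text
time_s: 24.4
tcp_pos: [0.6407, 0.0537, 0.003]
eef_rot: [-179.9, -0.0, -171.8]
contact_force: [4.5, -10.8, -0.1]
gripper_width: 0.0006
gripper_force: 5.7
```

The force fell to 1 N, then rose to 11 N, so the tongue has snapped in and the gate is on the buffer. I'll retreat slowly and check that it holds.

Emit:
jog_arm:
  moves:
    - [[0,-0.2,0],0,0]
    - [[0,-0.3,0],0,0]
    - [[0,-0.3,0],0,0]
    - [[0,0,0],0,0]

```text
time_s: 24.9
tcp_pos: [0.6418, 0.0468, 0.0029]
eef_rot: [180.0, -0.0, -171.8]
contact_force: [-0.2, 0.6, 0.5]
gripper_width: 0.0004
gripper_force: 0.0
```

Emit:
jog_arm:
  moves:
    - [[0,-2,0],0,0]
    - [[0,-4,0],0,0]
    - [[0,-4,0],0,0]
    - [[0,0,0],0,0]
    - [[0,0,0],0,0]
    - [[0,0,0],0,0]
    - [[0,0,0],0,0]
    - [[0,0,0],0,0]

```text
time_s: 25.9
tcp_pos: [0.6562, -0.0515, 0.0031]
eef_rot: [-180.0, 0.0, -171.8]
contact_force: [0.2, 0.2, 0.5]
gripper_width: 0.0001
gripper_force: 0.0
```

```bash
python3 tr.py
python3 - <<'E'
from h import *
cv2.imwrite("pics/g9.png",np.hstack([rect(x,.085,.38,.28,400,450,.001) for x in(capture("scene"),capture("side"))]))
E
```

```text
[ 0.65623718 -0.05151379  0.00314747] [0.21332321 0.17955655 0.48229077]
scene 1155 rack x -0.0528..0.0537 y 0.0123..0.0836
scene 1278 rack x -0.0517..0.0541 y -0.0855..-0.0134
side 462 rack x -0.0495..0.0182 y -0.0818..-0.0154
side 510 rack x -0.0527..-0.0013 y 0.0142..0.0827
```

View pics/g9.png

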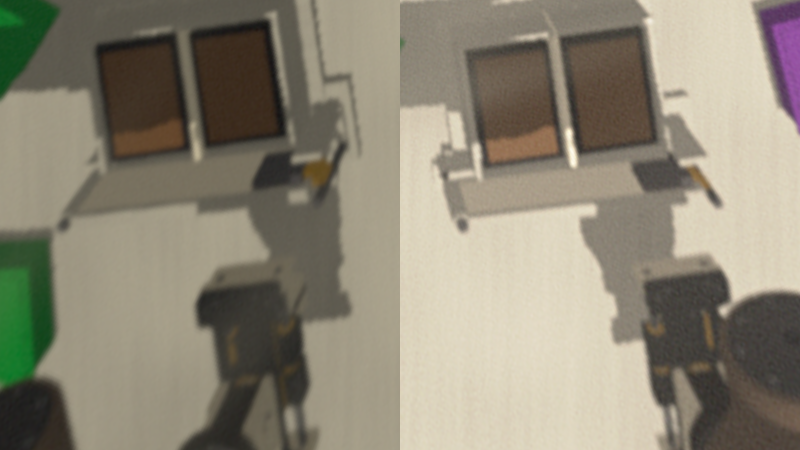

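The gate stands shut with nothing touching it. Its brass tongue is behind the roller at (320,175), both trays are home, and the gripper is clear.

```bash
python3 -c "
from plant import *
print(close_job())"
```

```text
the job is handed in; nothing more can be done
None
```

Both trays are fully home in their lanes and the gate is latched shut on its own. I pressed neither a tray nor the gate harder than about 12 N. The job is handed in, but the hand-in call gave no verdict.

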